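# Seat a stopcock plug in its tapered bore

### The job

Take the tapered plug with the T-bar out of the rack and put it into the bore of the steel valve with its bar across the side tubes. Then press it down with a steady 14 newtons or so and, still pressing, turn it about a quarter turn until the bar lies along the side tubes, so that the taper wedges and the plug stays down against the spring pin under it; then let go and move clear. Much less push will not wedge it and much more will split the liner; leave the stoppers and everything else on the bench alone.

Things in the scene. Friction and masses are not known exactly. Their poses are not given: they have to be found in the camera images.
- plug_bar (a point): Centre of the T-bar of the white plastic tapered plug (about 120 g). Bar 46 long (along x) x 12 thick (y) x 24 mm tall; z points up along the plug. Below it a neck 16 mm across, a collar 34 mm across whose top is 24 and underside 28 mm below this point, then a taper 40 mm long, 28 mm across at the collar and 20 at its small end. It starts upright in one of the rack's three wells.
- plug_end (a point): Centre of the plug's small lower end, on its axis, 68 mm below the centre of the T-bar. Pressed straight in, the plug stops at first wedging and hardly grips, so the spring pin may pop it up some 9 mm on release. Pressed while it turns, it sinks 1 to 4 mm further (3 to 4 N per mm), grips, and stays. Turning it takes up to 0.5 N m.
- valve_mouth (a point): Nominal mouth of the round upright bore of the steel valve, 75 mm above the table; z up, x along the two horizontal side tubes (14 mm thick, at both sides, 35 mm above the table, reaching 70 mm from the axis). Fixed barrel 48 mm across, its rim 7 mm below this point, on a foot plate 130 x 90 x 10 mm. The bore's clear mouth is 26 mm across, its grey liner stands 2 to 12 mm above the rim.
- valve: The valve as a whole: origin at the table on the bore's axis, x along the side tubes. The liner tapers like the plug (1 in 10 a side). The plug first wedges with its small end about 31 mm below the mouth point, but this varies by up to 5 mm from valve to valve: find it by feel. A spring pin meets the plug's end 9 mm earlier and pushes up with about 2 N, rising to 5 or 6 N where the plug wedges.
- rack: Grey block 60 (x) x 200 (y) x 46 mm high, fixed; origin under its centre. Three wells, 28.5 mm wide, at y = -70, 0, +70 mm hold the plug and two stoppers, hung by their collars on its top. The T-bar lies roughly along the row (within 0.4 rad).
- stopper_a: Glass stopper with a short round head 28 mm across, 22 mm tall, standing in another well of the rack: leave alone. Origin on its axis, 40 mm below the rack's top face.
- stopper_b: Glass stopper with a slim round head 20 mm across, 30 mm tall, in another well of the rack: leave alone. Origin on its axis, 40 mm below the rack's top face.
- dropper: Small amber bottle, 28 mm across, 55 mm tall, near the middle of the bench: leave alone. Origin under it.
- jar: Glass jar 60 mm across, 75 mm tall: leave alone. Origin under it.
- beaker: Glass beaker 70 mm across, 90 mm tall: leave alone. Origin under it.
- dish: Flat clear dish 90 mm across, 16 mm tall: leave alone. Origin under it.
- slidebox: Small slide box 85 x 50 x 30 mm: leave alone. Origin under it.
- marker: Marker pen 120 mm long, 16 mm thick, lying: leave alone. Origin under its middle.
Mind the look-alikes: they are no part of the job. What is shaped like the part that bears plug_bar but green or yellow is not meant.

How it is judged (in metres and radians):
On the way, in this order (a step that is already met when the one before it is completed fails the run):
1. the plug is in the bore, upright, at least 12 mm deep, its bar across the side tubes (more than 57 degrees from them) (horizontal distance between plug_end and valve_mouth below 0.006 m and z of plug_end in the frame of valve_mouth below -0.012 m and angle between plug_bar's own z axis and vertical below 0.2 rad and angle between the x axis of plug_bar and the x axis of valve_mouth, either way round above 1 rad), for 0.1 s.
2. half-way round (9 to 57 degrees from the side tubes) the plug grips the liner with more than 35 N in all, summed over the contacts, as it only does when turned under a push (contact force between plug and liner above 35 N and angle between the x axis of plug_bar and the x axis of valve_mouth, either way round between 0.15 and 1 rad and z of plug_end in the frame of valve_mouth below -0.012 m), for 0.1 s.
At the end, for the whole second after the job is handed in: The plug is wedged (it and the liner press on each other with over 20 N in all), its small end over 22 mm below the mouth point, released, still, upright within 4.5 degrees, on the bore's axis within 3 mm, its bar within 8.5 degrees of the line of the side tubes (contact force between plug and liner above 20 N and z of plug_end in the frame of valve_mouth below -0.022 m and horizontal distance between plug_end and valve_mouth below 0.003 m and angle between plug_bar's own z axis and vertical below 0.08 rad and angle between the x axis of plug_bar and the x axis of valve_mouth, either way round below 0.15 rad and linear speed of plug below 0.01 m/s and contact force between the fingers and plug below 0.1 N); the robot touches nothing.
It fails at once if the plug is wedged so hard that the forces between it and the liner add up to more than 120 N (a push of over 17 N while turning can do this) (contact force between plug and liner above 120 N).
It fails at once if a stopper is lifted or knocked in the rack by more than 12 mm (distance of any of stopper_a, stopper_b from where it was at the start of the episode above 0.012 m).
It fails at once if another loose thing on the bench is shifted by more than 30 mm (distance of any of dropper, jar, beaker, dish, slidebox, marker from where it was at the start of the episode above 0.03 m).
It also fails if it takes over 64 s, if anything falls off the work surface, if the arm or the gripper's body presses on something with over 40 N, if the wrist force passes 120 N, or if a joint passes its speed limit or range.

### The arm

A 7-joint arm with a two-finger parallel gripper is mounted at the origin on the work surface. World frame = base frame: x ahead of the robot, y to its left, z up, the work surface at z = 0. Lengths are in mm, angles in rad, forces in N, time in s.
With the tool pointing down it reaches from about 400 to 750 mm from the base axis. Payload 19.5 kg.
Tool frame: the origin (TCP) lies at the very end of the fingers, on their centre line; the grasp point (between the pads) lies 19 mm behind it; z points along the fingers, y is the direction in which the jaws open and shut (so a half turn about z gives the same grasp; the last joint's range is limited). The gripper opens to 85 mm and grips with 20 to 120 N. Pads are 22 mm wide; open, the fingers measure 114 mm over their backs; the gripper's body (76 mm by 85 mm) begins 54 mm behind the grasp point. The pads swing forward as they close: fully open they stand 13 mm farther back than shut.
Start: joints at [1.22, 0.707, -0.028, 1.485, 0.022, 0.951, -0.075], TCP at [174.744, -547.777, 231.268] pointing down, gripper open.
Joint ranges: [-2.71, 2.71], [-0.32, 2.16], [-1.57, 1.52], [0, 2.45], [-1.46, 4.6], [0, 2.02], [-2.83, 2.83]. Speed limits (rad/s): [1.89, 1.89, 2.57, 2.57, 3.01, 3.01, 3.01].

### API

Orientations are given as a rotation vector (axis times angle).
In Python, from cell import robot gives the robot as it stands.
- The arm moves only by the shell command python3 -m creep 'ROWS' [FORCE]. ROWS is a JSON object of lists of equal length, an entry for each row: "hand": the closure in counts, from 0 (fully open) to 255 (shut); "dp": the shift along the world's x, y, z in m, a list of three; "dr": the turn, a rotation vector about the world's x, y, z in degrees, a list of three. In form: {"hand": [hand, ...], "dp": [[dx, dy, dz], ...], "dr": [[rx, ry, rz], ...]}. A call has 1 to 8 rows; each row is the pose to reach, as a shift and turn from the pose commanded when the call began; what a row does not reach only later rows make up. A row lasts 1/12 s, in which the tool goes at most 41.7 mm and 7.16 degrees, less where a joint would pass 70% of its speed; a pose out of reach is approached as far as the arm can. A call with a gripper value outside its range is refused whole. The fingers move at their own pace and stop on an object; FORCE is the grip in N (left out, the last holds). Time passes only in rows, so rows that repeat a pose let the fingers close. It gives the time, the measured TCP pose, the force and the opening at its end, in the units of the state.
- robot.observe(): the state, without advancing time (a new reading comes with each control period).
- robot.get_image(name): name is "side" or "top"; returns the picture (400x640x3 uint8, red, green, blue); there is no depth.
- robot.camera_params(name): a dict with "camera_matrix" (3x3 intrinsics, pixels), "view" (4x4, takes a point from world to camera coordinates). Camera axes: x right, y up, looking along -z (the intrinsics and any distortion apply to the point x, -y, -z); pixel columns grow to the right and rows downward; lengths in mm; the calibration is good to about 2 mm. A picture is of the moment at which its call begins. camera_params takes no time and is no camera call.
- robot.job_done(): hands the job in, once; it reports no verdict.
Trained networks look in the newest picture that a camera, given by its name, has taken for a name from the list of things; names that differ only in an ending like _2 or _b are one class to them, and where a whole thing is asked for, a point or a joint stands for the part that bears it (a point fixed in the world has none). Each returns a list of dicts, best first, with "p" (0 to 1); they miss things now and then, are a little off and sometimes report something else, mostly with a low value. They report only what shows in the picture. A call takes as long as a camera call. They do not tell look-alikes from the thing itself.
- robot.search_frame(camera, label): "position" ([x, y, z] in mm, in world coordinates, good to about 4 mm: the middle of the surface that is visible of it).
- robot.mark_of(camera, label): "position" ([x, y, z] in mm, in world coordinates, good to about 4 mm: a listed point, or the origin of a listed thing).
The state is a dict: "time_s": time; "q": joint angles; "joint_vel": joint speeds; "joint_efforts": joint torques, N m; "ee_pos": TCP position; "tcp_rot": TCP orientation; "ft_force": force on the tool from outside, world axes, zero at the start; "ft_torque": the same for the moment, N m; "width": opening from 0.0 (shut) to 1.0 (fully open).
Only numpy, scipy, OpenCV 4.12 (cv2) and the standard library are available. Lean on these libraries where they do the work, as an engineer would, in place of code of your own. Each camera call takes 0.05 s, during which the arm holds its last target.

## Working session

There is one attempt and no reset: what is moved stays moved. The work goes in short steps, Python scripts to look and compute and a shell command to move; the robot and the scene stay as the last step left them, time stands still between calls to the robot, and variables do not carry over. Pictures are saved under pics/ and viewed, and the job is handed in when it is done.

```bash
mkdir -p pics; ls
python3 - <<'E'
from cell import robot
import cv2
for n in("side","top"):
    im=robot.get_image(n); cv2.imwrite(f"pics/{n}0.png",im[:,:,::-1])
    p=robot.camera_params(n); print(n,p)
    for l in("plug_bar","plug_end","valve_mouth","valve","rack","stopper_a"):
        try: print(l,[(x["p"],[round(v) for v in x["position"]]) for x in robot.mark_of(n,l)][:4])
        except Exception as e: print(l,e)
o=robot.observe(); print(o)
E
```

```text
pics
side {'camera_matrix': array([[412.68467161,   0.        , 313.48078647],
       [  0.        , 412.68467161, 203.12822614],
       [  0.        ,   0.        ,   1.        ]]), 'view': array([[-9.12913198e-01, -4.07562165e-01, -2.19675835e-02,
         5.25416864e+02],
       [ 2.10101033e-01, -5.15392938e-01,  8.30799419e-01,
        -1.86549657e+02],
       [-3.49924347e-01,  7.53832343e-01,  5.56138247e-01,
        -8.96800466e+02],
       [ 0.00000000e+00,  0.00000000e+00,  0.00000000e+00,
         1.00000000e+00]])}
plug_bar [(0.92, [416, 171, 68]), (0.8, [532, 180, 71]), (0.61, [635, 202, 67])]
plug_end [(0.96, [634, 199, -2]), (0.64, [418, 170, 1]), (0.54, [534, 179, 6])]
valve_mouth [(0.77, [584, -180, 78])]
valve [(0.57, [582, -180, -7]), (0.49, [528, 6, 1])]
rack [(0.72, [530, 183, 0])]
stopper_a [(0.53, [522, 111, 7]), (0.48, [543, 252, 7])]
top {'camera_matrix': array([[419.73908692,   0.        , 319.04082992],
       [  0.        , 419.73908692, 198.7155787 ],
       [  0.        ,   0.        ,   1.        ]]), 'view': array([[ 1.12443040e-01, -9.93657356e-01,  1
[... 649 characters left out ...]
87, -186, 76])]
{'time_s': 0.7, 'q': array([ 1.22031596,  0.70647246, -0.02758518,  1.48460343,  0.02198205,
        0.9508964 , -0.07548793]), 'joint_vel': array([ 0.00100553,  0.00024459,  0.00038892,  0.00123095,  0.00057739,
        0.00097073, -0.00046131]), 'joint_efforts': array([-1.97767677e-04, -8.82842660e+01,  1.23543397e+00, -2.36350608e+01,
        1.73142913e-02,  1.93534019e-03, -1.84714377e-04]), 'ee_pos': array([ 174.73335208, -547.78182887,  231.28312831]), 'tcp_rot': array([-3.10415430e+00, -4.83048507e-01,  4.40014125e-06]), 'ft_force': array([ 0.73993555, -0.72021338, -0.86521254]), 'ft_torque': array([ 0.02937504, -0.01878692, -0.0405863 ]), 'width': 1.0037028568084545}
```

```bash
cat > h.py <<'E'
import numpy as np,cv2
from cell import robot
def proj(n,P):
    p=robot.camera_params(n); P=np.atleast_2d(np.array(P,float))
    c=(p["view"]@np.c_[P,np.ones(len(P))].T)[:3]; c=np.array([c[0],-c[1],-c[2]])
    u=p["camera_matrix"]@c; return (u[:2]/u[2]).T
def ray(n,uv,z):
    p=robot.camera_params(n);V=p["view"];R=V[:3,:3];C=-R.T@V[:3,3]
    d=np.linalg.inv(p["camera_matrix"])@[uv[0],uv[1],1];d=R.T@np.array([d[0],-d[1],-d[2]])
    return C+d*(z-C[2])/d[2]
def crop(im,x,y,w,h,s): return cv2.resize(im[max(y,0):y+h,max(x,0):x+w],None,fx=s,fy=s,interpolation=cv2.INTER_CUBIC)
E
python3 - <<'E'
from h import *
for n in("side","top"):
    for q in([532,181,71],[585,-183,75]):
        print(n,q,proj(n,q))
E
```

```text
side [532, 181, 71] [[297.29180757 252.75575243]]
side [585, -183, 75] [[335.63503741 171.08972371]]
top [532, 181, 71] [[269.04934586 213.25988286]]
top [585, -183, 75] [[381.42745607 209.53112316]]
```

View pics/side0.png

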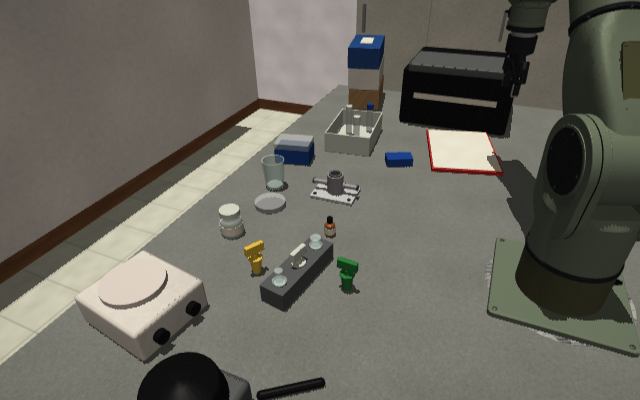

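View pics/top0.png

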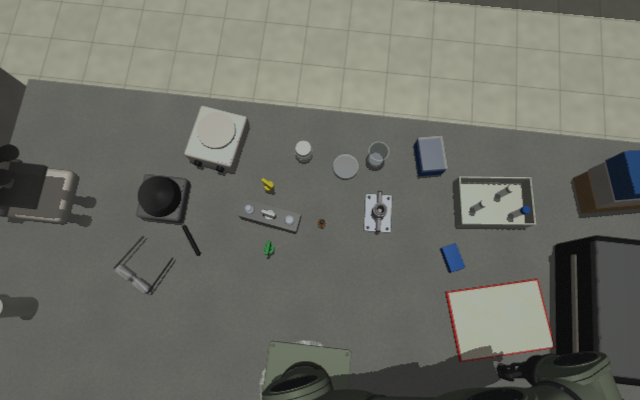

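Three T-bar plugs show in the side view: yellow (255,257), green (347,272), and white in the rack's middle well (298,255). White in the rack fits the description, so I'm confirming it in a crop.

Run:
```python
from h import *
s=cv2.imread("pics/side0.png");t=cv2.imread("pics/top0.png")
a=crop(s,250,215,100,100,4);b=crop(t,230,190,80,50,5)
cv2.imwrite("pics/c1.png",np.hstack([a,np.vstack([b,np.zeros((150,400,3),np.uint8)])]))
a=crop(s,290,150,90,70,4);b=crop(t,350,180,60,60,6)
o=np.zeros((360,800,3),np.uint8);o[:280,:360]=a;o[:360,400:760]=b
cv2.imwrite("pics/c2.png",o)
```

```text
(no output)
```

View pics/c1.png

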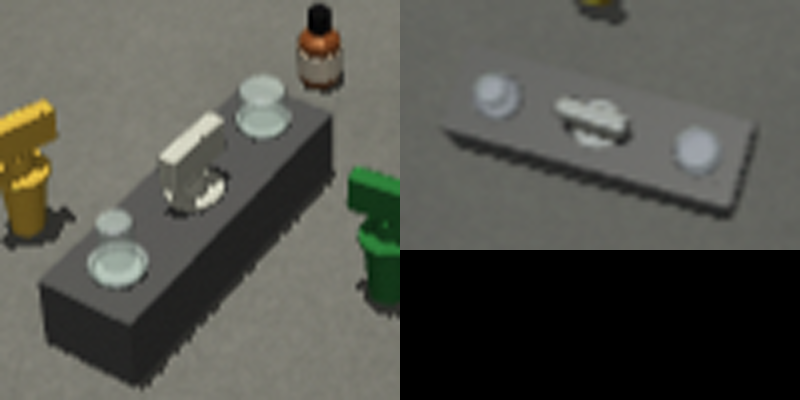

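View pics/c2.png

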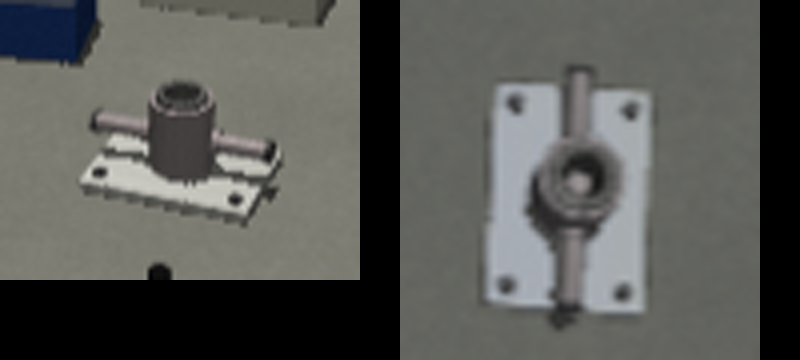

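Run:
```python
from h import *
# bar top face: bright pixels
for n,(x,y,w,h) in (("top",(255,203,28,20)),("side",(285,238,25,25))):
    im=cv2.imread(f"pics/{n}0.png").astype(int); g=im[y:y+h,x:x+w].min(2); print(n); print(g)
```

```text
top
[[102 102 102 102 101 101  98  97  96  96  93  94  94  95  95  96  96  97
   97  97  97  97  97  96  95  96  96  96]
 [102 103 103 103 104 102 103 102 102 100  99  95  95  95  96  95  96  96
   95  96  96  97  98  96  97  97  96  97]
 [102 102 102 102 102 103 104 103 103 104 103 103 102  99  98  97  95  95
   95  96  97  98  99  98  98  97  97  99]
 [103 102 103 103 103 104 104 103 103 104 104 105 104 103 103 103 102  99
   96  96  97  98  99  98  97  96  98  98]
 [103 104 103 104 103 103 103 104 104 105 105 104 104 105 105 105 104 104
  103 103 101 100  98  96  96  96  97  98]
 [103 103 103 104 102 103 103 104 104 104 104 105 105 104 104 106 106 105
  106 105 104 105 104 102 101  99  98  97]
 [103 103 103 104 103 104 106 119 120  97  96 106 105 105 106 106 105 106
  106 105 106 107 106 105 104 105 104 103]
 [104 104 103 104 103 104 131 157 158 155 146 119 120 148 157 157 145 119
  106 106 107 106 106 106 107 106 107 106]
 [103 103 103 104 105 102 137 167 167 166 165 158 158 164 150 145 156 151
  122 106 106 107 107 106 107 106 106 108]
 [104 103 103 104 104  95 103 127 150 167 1
[... 3175 characters left out ...]
04  73  75  76  75  76  75  73  72  64
   71  73  88  88  87  89  89]
 [116 118 116 103  77  88  85  84  89  75  76  76  75  74  74  75  97  59
   47  37  73  72  87  87  88]
 [117 114 104  88  83  89  84  84  90  75  76  74  75  79  73  79 115  78
   70  58  40  36  72  88  87]
 [111  97  88  88  87  87  83  85  90  75  75  75  77  80  77  81  72  77
   78  78  79  34  59  88  88]
 [ 95  89  88  87  86  85  84  84  89  75  75  78  79  80  87  84  72  79
   79 136 151  59  88  88  89]
 [ 88  87  88  88  88  83  86  82  87  75  76  83  77  89  89  83  76 136
  137 194 192  72  89  89  88]
 [ 88  89  87  88  88  84 120 103  89  76  77  85  89  89  88  83  78 194
  195 193 171  60  88  88  87]]
```

Run:
```python
from h import *
r=lambda n,u,v,z:ray(n,(u,v),z).round(1)
# tube ends in top at z=42 (top surface)
print('tube',r("top",380,192,35),r("top",378.3,230,35))
# plate corners z=10 top
k=lambda a,b:((a-400)/6+350-.4,b/6+180-.4)
for c in((496,86),(652,92),(646,312),(484,305)): print('plate',r("top",*k(*c),10))
for c in((516,104),(630,110),(622,293),(507,285)): print('hole',r("top",*k(*c),10))
k2=lambda a,b:(a/4+290-.4,b/4+150-.4)
for c in((82,182),(246,218),(282,155),):print('side plate',r("side",*k2(*c),10))
for c in((100,172),(236,200)):print('side hole',r("side",*k2(*c),10))
print('rim side',r("side",*k2(183,97),72),'rim top',r("top",*k(580,180),72))
k=lambda a,b:((a-400)/5+230-.4,b/5+190-.4)
print('bar',r("top",*k(558,104),86),r("top",*k(630,127),86))
k2=lambda a,b:(a/4+250-.4,b/4+215-.4)
for c in((160,155),(213,113),(224,122),(171,166)):print('bar side',r("side",*k2(*c),86))
for c in((42,284),(134,322),(332,116)):print('rack side',r("side",*k2(*c),46))
for c in((444,130),(728,208),(756,124)):print('rack top',r("top",*k(*c),46))
```

```text
tube [ 653.7 -178.5   35. ] [ 523.1 -183.4   35. ]
plate [ 647.7 -132.6   10. ]
plate [ 654.3 -222.2   10. ]
plate [ 526.5 -228.4   10. ]
plate [ 520.2 -137.1   10. ]
hole [ 638.4 -145.    10. ]
hole [ 642.2 -210.5   10. ]
hole [ 535.8 -214.1   10. ]
hole [ 533. -149.   10.]
side plate [ 643.9 -129.2   10. ]
side plate [ 516.5 -129.9   10. ]
side plate [ 520.1 -219.9   10. ]
side hole [ 637.2 -146.7   10. ]
side hole [ 531.  -149.1   10. ]
rim side [ 581.8 -172.6   72. ] rim top [ 584.7 -177.5   72. ]
bar [535.8 205.5  86. ] [526.1 157.1  86. ]
bar side [538.1 204.6  86. ]
bar side [527.  161.7  86. ]
bar side [518.1 166.4  86. ]
bar side [528.7 210.2  86. ]
rack side [571.8 279.1  46. ]
rack side [515.1 284.2  46. ]
rack side [483.4  93.8  46. ]
rack top [517.1 284.8  46. ]
rack top [486.4  90.4  46. ]
rack top [544.5  78.9  46. ]
```

The crop confirms it: the white plug is in the middle well, with stoppers in both end wells. My estimate for the bar is about (530,183) at 77°. The valve is at about (585,-178), with its tubes along 2°. Moving over now.

```bash
python3 -m creep '{"hand":[0,0,0,0,0,0,0,0],"dp":[[0.027,0.03,0],[0.054,0.06,0],[0.081,0.09,0],[0.108,0.12,0],[0.135,0.15,0],[0.162,0.18,0],[0.189,0.21,0],[0.216,0.24,0]],"dr":[[0,0,4],[0,0,8],[0,0,12],[0,0,16],[0,0,20],[0,0,24],[0,0,28],[0,0,32]]}' 60
python3 -m creep '{"hand":[0,0,0,0,0,0,0,0],"dp":[[0.02,0.033,0],[0.04,0.066,0],[0.06,0.099,0],[0.08,0.132,0],[0.095,0.168,0],[0.11,0.204,0],[0.12,0.24,0],[0.13,0.275,0]],"dr":[[0,0,3],[0,0,6],[0,0,9],[0,0,12],[0,0,15],[0,0,18],[0,0,21],[0,0,24]]}'
```

```text
time_s: 1.37
ee_pos: [391.8, -306.1, 231.5]
tcp_rot: [2.848, 1.325, 0.0]
ft_force: [1.0, -0.6, 0.2]
width: 1.004
time_s: 2.03
ee_pos: [521.1, -30.7, 231.3]
tcp_rot: [-2.511, -1.887, -0.0]
ft_force: [0.9, -0.3, 0.1]
width: 0.999
```

```bash
python3 -m creep '{"hand":[0,0,0,0,0,0,0,0],"dp":[[0.001,0.035,-0.005],[0.002,0.07,-0.015],[0.004,0.105,-0.025],[0.006,0.14,-0.04],[0.007,0.175,-0.055],[0.0085,0.205,-0.07],[0.0085,0.2145,-0.08],[0.0085,0.2145,-0.08]],"dr":[[0,0,1],[0,0,1.5],[0,0,2],[0,0,2.5],[0,0,3],[0,0,3],[0,0,3],[0,0,3]]}' 60
python3 - <<'E'
from h import *
o=[]
for n in("side","top"):
    im=robot.get_image(n); cv2.imwrite(f"pics/{n}1.png",im[:,:,::-1])
    o.append(im[:,:,::-1])
p=robot.observe()["ee_pos"];print(p,[proj(n,p) for n in("side","top")])
cv2.imwrite("pics/d1.png",np.hstack([crop(o[0],240,180,100,100,4),crop(o[1],220,160,100,100,4)]))
E
```

```text
time_s: 2.7
ee_pos: [528.0, 184.3, 149.4]
tcp_rot: [-2.459, -1.953, 0.003]
ft_force: [-0.7, -0.1, 0.2]
width: 1.0
[529.29087945 180.97865465 151.33136869] [array([[296.77829127, 223.67767765]]), array([[265.94274427, 209.23938919]])]
```

View pics/d1.png

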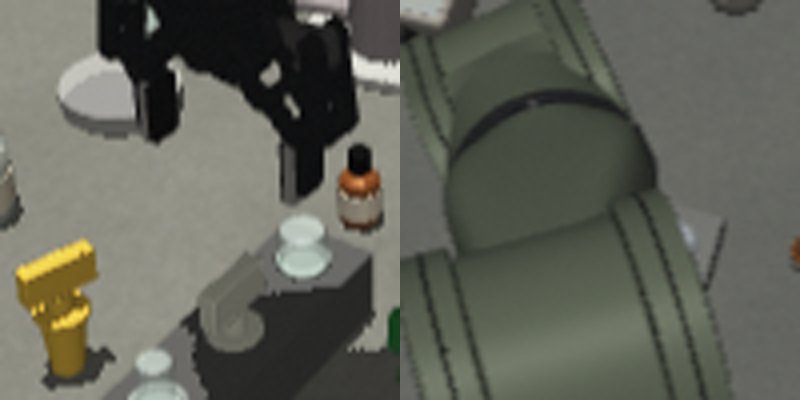

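Run:
```python
from h import *
o=robot.observe();p=o["ee_pos"];print(p,o["tcp_rot"],o["ft_force"])
for dz in(0,13):
  for d in (-42,42):
    a=np.deg2rad(-13.1);print(dz,d,(proj("side",p+[d*np.cos(a),d*np.sin(a),dz])-[240,180])*4)
```

```text
[529.29087945 180.97865465 151.33136869] [ 2.46380790e+00  1.94856953e+00 -1.09127640e-03] [-0.35137769 -0.44978076  0.12833235]
0 -42 [[291.1728754  203.34723674]]
0 42 [[166.17191431 147.46822526]]
13 -42 [[290.58286995 182.89899943]]
13 42 [[164.57883847 127.5622904 ]]
```

Run:
```python
from h import *
im=cv2.imread("pics/side1.png");cv2.imwrite("pics/d2.png",crop(im,265,200,65,50,12))
```

```text
(no output)
```

View pics/d2.png

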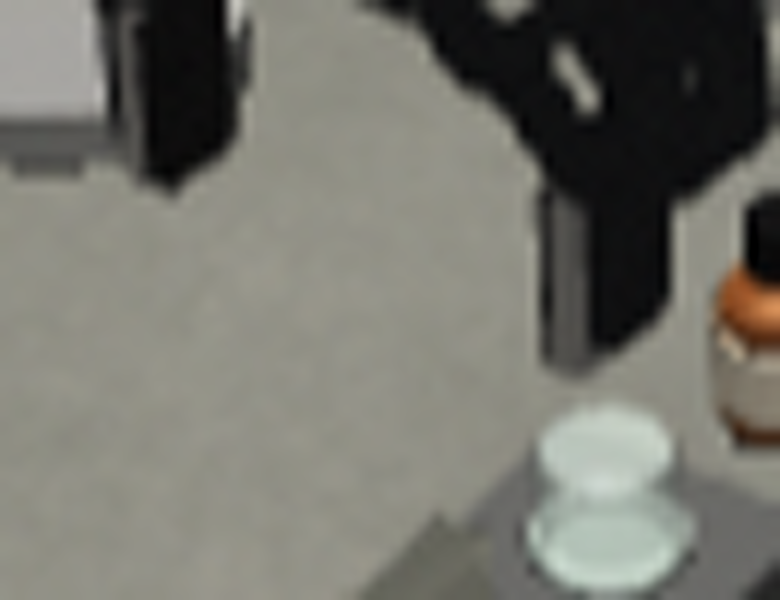

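```bash
python3 -m creep '{"hand":[0,0,0,0,0,0,0],"dp":[[0.001,0.001,-0.02],[0.001,0.001,-0.045],[0.001,0.001,-0.065],[0.001,0.001,-0.08],[0.001,0.001,-0.09],[0.001,0.001,-0.094],[0.001,0.001,-0.094]],"dr":[[0,0,0],[0,0,0],[0,0,0],[0,0,0],[0,0,0],[0,0,0],[0,0,0]]}' 30
python3 - <<'E'
from h import *
o=robot.observe();print(o["ee_pos"],o["ft_force"])
im=robot.get_image("side")[:,:,::-1];cv2.imwrite("pics/e1.png",crop(im,250,200,100,100,6))
E
```

```text
time_s: 3.38
ee_pos: [530.5, 182.0, 57.4]
tcp_rot: [2.465, 1.948, -0.0]
ft_force: [0.0, 0.4, -0.2]
width: 1.001
[530.47053538 181.95124462  57.35372126] [ 0.03477317  0.38992737 -0.20596702]
```

View pics/e1.png

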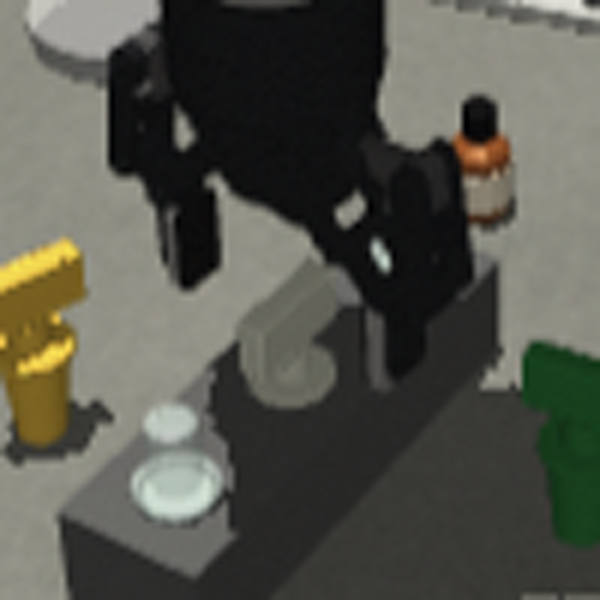

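The fingers straddle the white bar at crop (290,300), and both stoppers are clear of them. Closing.

```bash
python3 -m creep '{"hand":[100,180,255,255,255,255,255,255],"dp":[[0,0,0],[0,0,0],[0,0,0],[0,0,0],[0,0,0],[0,0,0],[0,0,0],[0,0,0]],"dr":[[0,0,0],[0,0,0],[0,0,0],[0,0,0],[0,0,0],[0,0,0],[0,0,0],[0,0,0]]}' 40
python3 -m creep '{"hand":[255,255,255,255],"dp":[[0,0,0],[0,0,0],[0,0,0],[0,0,0]],"dr":[[0,0,0],[0,0,0],[0,0,0],[0,0,0]]}' 40
python3 - <<'E'
from h import *
o=robot.observe();print(o["ee_pos"],o["ft_force"],o["ft_torque"],o["width"]*85)
im=robot.get_image("side")[:,:,::-1];cv2.imwrite("pics/e2.png",crop(im,250,200,100,100,6))
E
```

```text
time_s: 4.1
ee_pos: [530.3, 182.8, 57.6]
tcp_rot: [2.464, 1.949, 0.0]
ft_force: [-1.1, 0.3, 5.1]
width: 0.152
time_s: 4.43
ee_pos: [530.3, 182.8, 57.5]
tcp_rot: [2.464, 1.949, 0.0]
ft_force: [-1.1, 0.1, 5.8]
width: 0.151
[530.2938764  182.77353484  57.54184369] [-1.07217571  0.13380058  5.81808481] [-0.05453404  0.26565959  0.04258056] 12.868648609482156
```

View pics/e2.png

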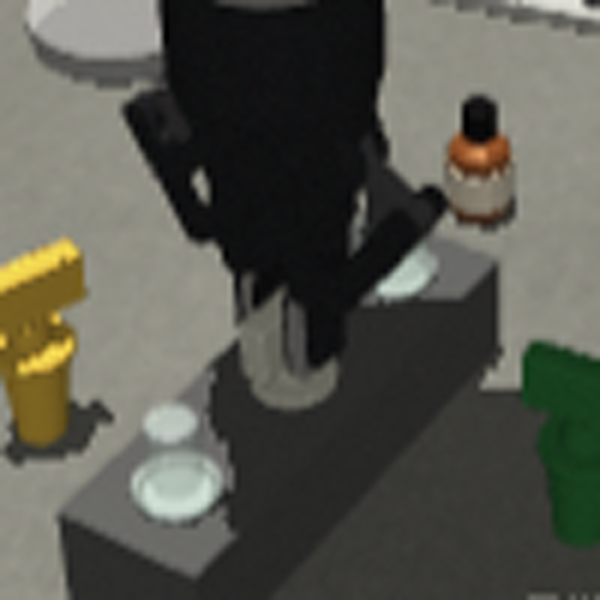

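```bash
python3 -m creep '{"hand":[255,255,255,255,255,255,255,255],"dp":[[0,0,0],[0,0,0],[0,0,0.003],[0,0,0.01],[0,0,0.02],[0,0,0.03],[0,0,0.045],[0,0,0.06]],"dr":[[0,0,0],[0,0,0],[0,0,0],[0,0,0],[0,0,0],[0,0,0],[0,0,0],[0,0,0]]}' 100
python3 -m creep '{"hand":[255,255,255,255,255],"dp":[[0,0,0.02],[0,0,0.04],[0,0,0.055],[0,0,0.063],[0,0,0.063]],"dr":[[0,0,0],[0,0,0],[0,0,0],[0,0,0],[0,0,0]]}'
python3 - <<'E'
from h import *
o=robot.observe();print(o["ee_pos"],o["ft_force"],o["ft_torque"],o["width"]*85)
im=robot.get_image("side")[:,:,::-1];cv2.imwrite("pics/e3.png",crop(im,250,150,100,100,6))
E
```

```text
time_s: 5.15
ee_pos: [530.2, 182.7, 118.7]
tcp_rot: [-2.464, -1.949, -0.0]
ft_force: [-0.7, 0.4, -0.2]
width: 0.119
time_s: 5.57
ee_pos: [530.8, 182.9, 182.2]
tcp_rot: [2.463, 1.948, 0.004]
ft_force: [0.0, 0.3, -0.6]
width: 0.126
[530.79743302 182.89790001 182.24337669] [ 0.03975304  0.33367575 -0.57007666] [ 0.00707249 -0.0135942  -0.01517439] 10.698062939437436
```

View pics/e3.png

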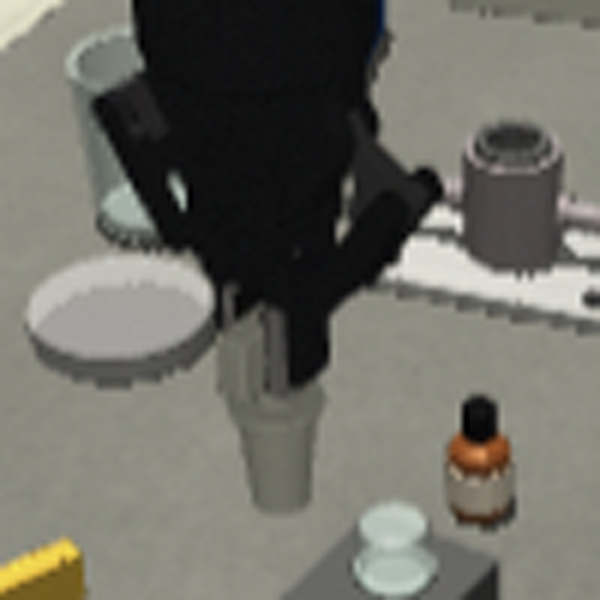

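```bash
python3 -m creep '{"hand":[255,255,255,255,255,255,255,255],"dp":[[0.004,-0.02,0],[0.01,-0.055,0],[0.016,-0.09,0],[0.021,-0.125,0],[0.027,-0.16,0],[0.033,-0.195,0],[0.038,-0.23,0],[0.043,-0.265,0]],"dr":[[0,0,1],[0,0,3],[0,0,5],[0,0,7],[0,0,9],[0,0,11],[0,0,13],[0,0,15]]}' 100
python3 -m creep '{"hand":[255,255,255,255,255,255,255,255],"dp":[[0.004,-0.03,0],[0.008,-0.06,0],[0.01,-0.08,0],[0.011,-0.092,0],[0.011,-0.096,0],[0.011,-0.096,0],[0.011,-0.096,0],[0.011,-0.096,0]],"dr":[[0,0,0],[0,0,0],[0,0,0],[0,0,0],[0,0,0],[0,0,0],[0,0,0],[0,0,0]]}'
cat > look.py <<'E'
import sys
from h import *
o=robot.observe();p=o["ee_pos"];print(p.round(2),o["tcp_rot"].round(4),o["ft_force"].round(2),o["ft_torque"].round(3),round(o["width"]*85,1))
im=robot.get_image("side")[:,:,::-1];cv2.imwrite(f"pics/{sys.argv[1]}_raw.png",im);cv2.imwrite(f"pics/{sys.argv[1]}.png",crop(im,300,115,75,75,8))
print("tcp px",((proj("side",p)-[300,115])*8).round(1),"end px",((proj("side",p-[0,0,51.5])-[300,115]+.44)*8).round(1))
for l in("plug_end","plug_bar","valve_mouth"):
    print(l,[(x["p"],[round(v,1) for v in x["position"]]) for x in robot.mark_of("side",l)][:4])
E
python3 look.py f1
```

```text
time_s: 6.28
ee_pos: [572.8, -84.1, 179.2]
tcp_rot: [-2.186, -2.255, 0.001]
ft_force: [0.4, 0.8, -1.5]
width: 0.122
time_s: 6.95
ee_pos: [584.4, -176.6, 180.3]
tcp_rot: [-2.186, -2.256, -0.001]
ft_force: [0.8, 0.2, -1.6]
width: 0.124
[ 584.4  -176.57  180.28] [-2.1859e+00 -2.2557e+00 -6.0000e-04] [ 0.84  0.25 -1.56] [-0.006 -0.013  0.032] 10.5
tcp px [[282.3 189.7]] end px [[284.7 327.4]]
plug_end [(0.87, [421.2, 170.8, 4.9]), (0.76, [585.0, -178.6, 127.2]), (0.55, [630.5, 202.7, -2.2]), (0.21, [462.8, -437.7, 0.5])]
plug_bar [(0.95, [417.5, 169.4, 70.4]), (0.75, [546.9, 253.0, 9.1]), (0.59, [634.4, 205.2, 64.8]), (0.58, [582.0, -180.0, 197.3])]
valve_mouth [(0.74, [585.6, -177.2, 74.4])]
```

View pics/f1.png

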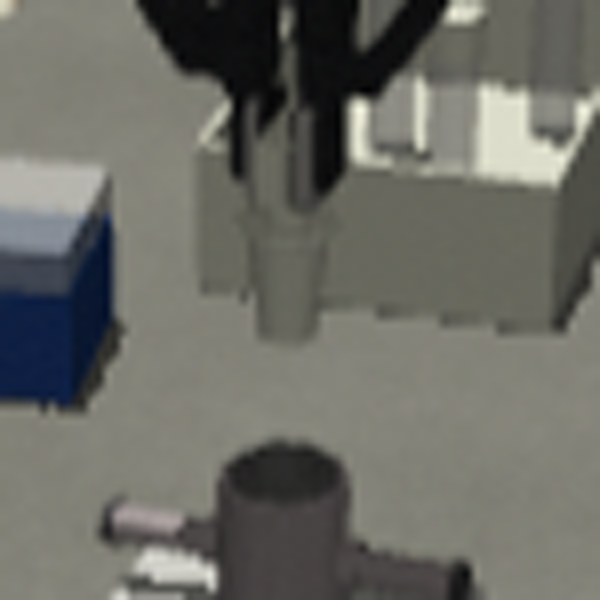

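```bash
cat > ov.py <<'E'
import sys
from h import *
def overlay(src,dst,V,vyaw,E,ez,x0=295,y0=115,w=85,h=85,s=7):
    im=cv2.imread(src);c=crop(im,x0,y0,w,h,s)
    t=np.linspace(0,2*np.pi,60)
    def circ(cx,cy,z,r,col):
        q=proj("side",np.c_[cx+r*np.cos(t),cy+r*np.sin(t),0*t+z]);q=((q-[x0,y0]+.5)*s-.5).astype(int)
        cv2.polylines(c,[q.reshape(-1,1,2)],True,col,1)
    circ(*V,68,24,(0,0,255))
    circ(*V,10,24,(0,0,255))
    a=np.deg2rad(vyaw);R=np.array([[np.cos(a),-np.sin(a)],[np.sin(a),np.cos(a)]])
    pts=np.array([[65,45],[-65,45],[-65,-45],[65,-45]])@R.T+V
    q=((proj("side",np.c_[pts,[10]*4])-[x0,y0]+.5)*s-.5).astype(int);cv2.polylines(c,[q.reshape(-1,1,2)],True,(0,255,255),1)
    if E is not None:
        circ(*E,ez,10,(0,255,0));circ(*E,ez+40,14,(0,255,0));circ(*E,ez+40,17,(255,255,0));circ(*E,ez+44,17,(255,255,0))
    cv2.imwrite(dst,c)
E
python3 - <<'E'
from ov import *
overlay("pics/f1_raw.png","pics/g1.png",[582.5,-175],2,[584.4,-176.6],128.8)
E
```

```text
(no output)
```

View pics/g1.png

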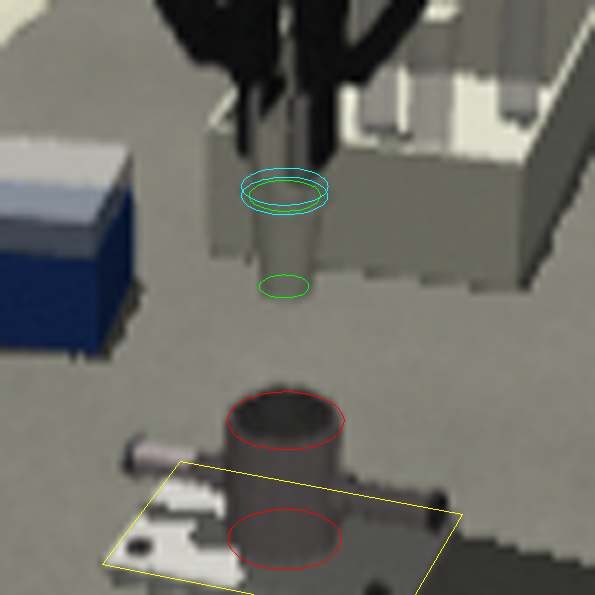

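```bash
python3 -m creep '{"hand":[255,255,255,255,255,255,255,255],"dp":[[0,0,0],[0,0,0],[0,0,0],[0,0,0],[0,0,0],[0,0,0],[0,0,0],[0,0,0]],"dr":[[0,0,-6],[0,0,-12],[0,0,-18],[0,0,-24],[0,0,-30],[0,0,-36],[0,0,-42],[0,0,-48]]}'
python3 -m creep '{"hand":[255,255,255,255,255,255,255,255],"dp":[[0,0,0],[0,0,0],[0,0,0],[0,0,0],[0,0,0],[0,0,0],[0,0,0],[0,0,0]],"dr":[[0,0,-6],[0,0,-12],[0,0,-18],[0,0,-24],[0,0,-30],[0,0,-36],[0,0,-42],[0,0,-42]]}'
python3 look.py f2
python3 - <<'E'
from ov import *
p=robot.observe()["ee_pos"]
overlay("pics/f2_raw.png","pics/g2.png",[583,-175],2,p[:2],p[2]-51.5)
E
```

```text
time_s: 7.82
ee_pos: [584.3, -177.9, 180.4]
tcp_rot: [-2.919, -1.162, -0.0]
ft_force: [-0.4, 0.1, -0.7]
width: 0.125
time_s: 8.48
ee_pos: [584.4, -177.7, 180.3]
tcp_rot: [-3.141, -0.039, -0.0]
ft_force: [-0.2, -0.6, -0.6]
width: 0.126
[ 584.36 -177.7   180.31] [-3.1412 -0.039  -0.    ] [-0.19 -0.6  -0.6 ] [ 0.005  0.016 -0.01 ] 10.7
tcp px [[283.6 188.4]] end px [[286. 326.]]
plug_end [(0.9, [633.7, 201.9, 0.1]), (0.69, [582.9, -178.1, 125.7]), (0.69, [420.7, 171.9, 4.0]), (0.32, [584.6, -180.0, 196.1])]
plug_bar [(0.89, [635.2, 203.9, 66.0]), (0.83, [418.2, 171.3, 72.4]), (0.81, [585.7, -179.1, 195.4])]
valve_mouth [(0.76, [583.7, -182.2, 76.3])]
```

View pics/g2.png

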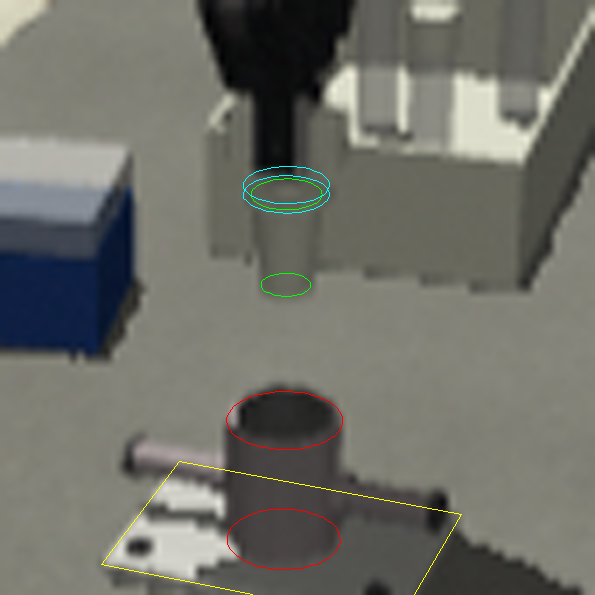

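Run:
```python
from h import *
o=[]
for n in("f1","f2"):
    im=cv2.imread(f"pics/{n}_raw.png");c=crop(im,315,125,40,40,10)
    c=np.clip((c.astype(float)-20)*1.8,0,255).astype(np.uint8);o.append(c)
    g=im.astype(float)
    for r in (150,152,154,156): print(n,r,im[r,326:347].mean(1).astype(int))
    print(n,"col336",im[150:165,336].mean(1).astype(int))
cv2.imwrite("pics/g3.png",np.hstack(o))
```

```text
f1 150 [ 95  96  97 100  99  84  83  91  97 100  99  99  93  85  92  99 100 100
 101 100 100]
f1 152 [125 125 124 122  89 120  82  91  96  98  99  96  93  81  87  92  96  95
 100 100 100]
f1 154 [127 126 126 126 125 125  88  90  96 100  99  97  90  89 126 126 126 126
 127 127 123]
f1 156 [127 127 126 126 126 126  94  89  96  99  99  96  89 103 127 127 127 127
 126 126 126]
f1 col336 [ 99  99  99  99  99  99  99 105 118 128 129 129 128 129 131]
f2 150 [ 95  95  96 100 100  93  81  90  96  99 100  98  94  87  89 101  99 100
 100  99 100]
f2 152 [124 123 124 122  89 120  81  89  96  98 100  98  93  84  87  90  94  96
 101 100 101]
f2 154 [126 126 126 126 125 125  90  89  95  98  99  97  91  90 127 126 126 126
 127 127 122]
f2 156 [126 126 126 125 126 126 101  92  95  97  99  96  98 105 126 126 126 126
 127 126 127]
f2 col336 [100  98 100 100  99  98  99 106 122 128 128 129 128 130 130]
```

View pics/g3.png

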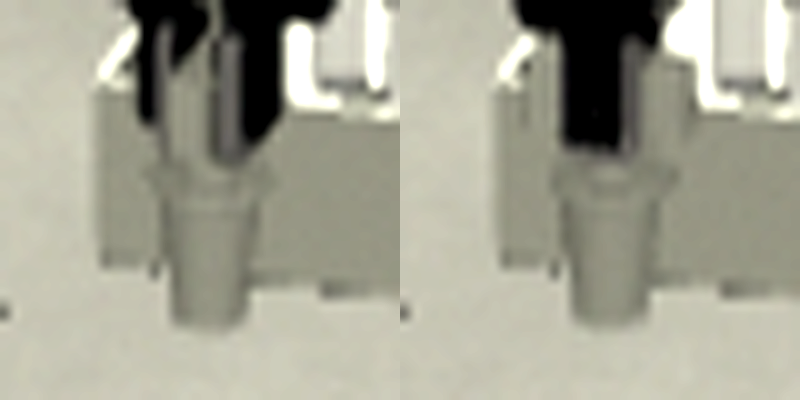

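```bash
python3 -m creep '{"hand":[255,255,255,255,255,255,255,255],"dp":[[0,0,0],[0,0,0],[0,0,0],[0,0,0],[0,0,0],[0,0,0],[0,0,0],[0,0,0]],"dr":[[0,0,6],[0,0,12],[0,0,18],[0,0,24],[0,0,30],[0,0,36],[0,0,42],[0,0,48]]}'
python3 -m creep '{"hand":[255,255,255,255,255,255,255,255],"dp":[[0,0,-0.005],[0,0,-0.01],[0,0,-0.02],[0,0,-0.03],[0,0,-0.035],[0,0,-0.04],[0,0,-0.042],[0,0,-0.042]],"dr":[[0,0,6],[0,0,12],[0,0,18],[0,0,24],[0,0,30],[0,0,36],[0,0,42],[0,0,42]]}'
python3 look.py f3
python3 - <<'E'
from ov import *
p=robot.observe()["ee_pos"]
overlay("pics/f3_raw.png","pics/g4.png",[583,-175],2,None,p[2]-51.5,315,125,40,50,12)
E
```

```text
time_s: 9.35
ee_pos: [584.2, -178.4, 180.4]
tcp_rot: [2.846, 1.331, 0.0]
ft_force: [-0.7, -0.0, -1.1]
width: 0.124
time_s: 10.02
ee_pos: [584.0, -178.5, 137.8]
tcp_rot: [-2.18, -2.261, 0.0]
ft_force: [0.7, -0.9, -1.1]
width: 0.12
[ 584.03 -178.55  137.82] [-2.18   -2.2612  0.    ] [ 0.72 -0.89 -1.05] [ 0.007  0.027 -0.055] 10.2
tcp px [[284.4 298.6]] end px [[286.8 430.9]]
plug_end [(0.81, [418.1, 172.0, 2.5]), (0.63, [587.0, -177.3, 84.3])]
plug_bar [(0.93, [634.9, 204.8, 63.4]), (0.71, [417.1, 166.3, 69.6]), (0.5, [586.5, -179.2, 76.1]), (0.46, [585.9, -179.1, 153.1])]
valve_mouth [(0.71, [587.2, -179.1, 77.8])]
```

View pics/g4.png

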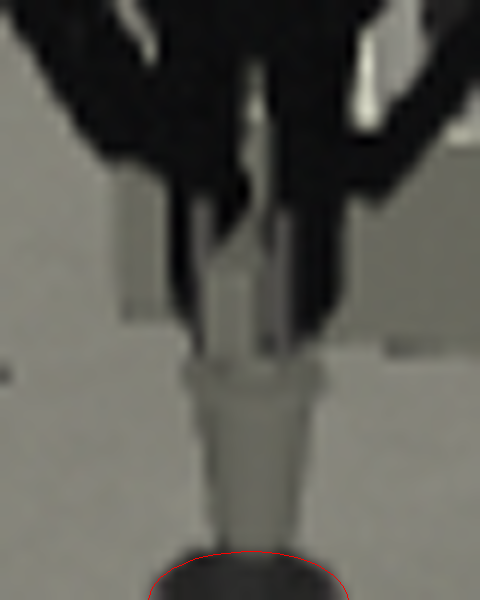

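```bash
python3 -m creep '{"hand":[255,255,255,255,255,255],"dp":[[0.001,0.001,-0.004],[0.001,0.001,-0.008],[0.001,0.001,-0.012],[0.001,0.001,-0.015],[0.001,0.001,-0.018],[0.001,0.001,-0.018]],"dr":[[0,0,0],[0,0,0],[0,0,0],[0,0,0],[0,0,0],[0,0,0]]}'
python3 look.py f4
```

```text
time_s: 10.72
ee_pos: [585.1, -177.7, 119.6]
tcp_rot: [-2.189, -2.254, 0.001]
ft_force: [1.2, -3.0, -1.0]
width: 0.122
[ 585.13 -177.66  119.64] [-2.1888e+00 -2.2536e+00  1.0000e-03] [ 1.18 -3.03 -1.03] [-0.703 -0.287 -0.019] 10.4
tcp px [[280.2 345.3]] end px [[282.7 475.4]]
plug_end [(0.77, [419.1, 168.9, 2.9]), (0.77, [632.8, 200.9, -1.0]), (0.57, [585.5, -179.9, 67.7])]
plug_bar [(0.74, [420.2, 170.2, 68.6]), (0.66, [585.0, -179.4, 132.6]), (0.57, [630.4, 207.1, 65.4]), (0.31, [520.1, 111.4, 7.9])]
valve_mouth [(0.91, [584.5, -179.5, 76.3]), (0.61, [462.0, -437.0, -2.6])]
```

View pics/f4.png

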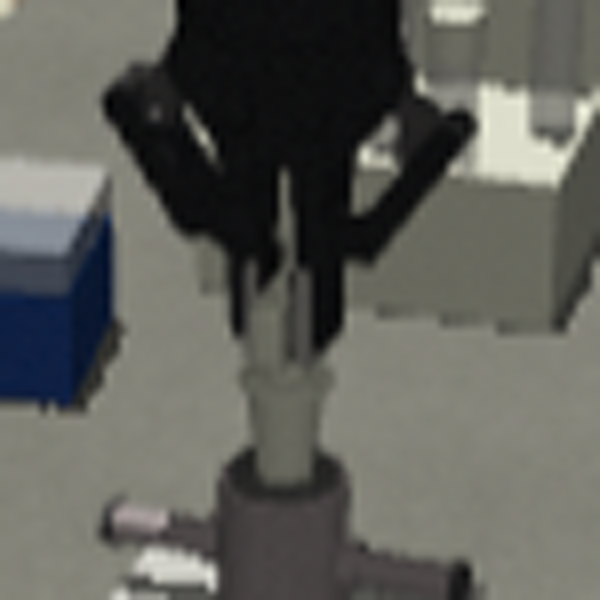

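```bash
python3 -m creep '{"hand":[255,255,255,255],"dp":[[0.0003,-0.001,0],[0.0006,-0.002,0],[0.0006,-0.0025,0],[0.0006,-0.0025,0]],"dr":[[0,0,0],[0,0,0],[0,0,0],[0,0,0]]}'
python3 -c "
from h import *
o=robot.observe();print(o['ee_pos'].round(2),o['ft_force'].round(2),o['ft_torque'].round(3))"
```

```text
time_s: 11.25
ee_pos: [585.8, -179.8, 120.3]
tcp_rot: [-2.188, -2.254, 0.0]
ft_force: [0.6, -0.5, -0.2]
width: 0.124
[ 585.78 -179.75  120.26] [ 0.58 -0.48 -0.22] [0.038 0.007 0.02 ]
```

```bash
python3 -m creep '{"hand":[255,255,255,255,255],"dp":[[0,0,-0.003],[0,0,-0.005],[0,0,-0.007],[0,0,-0.007],[0,0,-0.007]],"dr":[[0,0,0],[0,0,0],[0,0,0],[0,0,0],[0,0,0]]}'
python3 -c "
from h import *
o=robot.observe();print(o['ee_pos'].round(2),o['ft_force'].round(2),o['ft_torque'].round(3))"
python3 -m creep '{"hand":[255,255,255,255],"dp":[[0,0,-0.002],[0,0,-0.004],[0,0,-0.004],[0,0,-0.004]],"dr":[[0,0,0],[0,0,0],[0,0,0],[0,0,0]]}'
python3 -c "
from h import *
o=robot.observe();print(o['ee_pos'].round(2),o['ft_force'].round(2),o['ft_torque'].round(3))"
```

```text
time_s: 11.67
ee_pos: [585.8, -179.7, 113.1]
tcp_rot: [-2.188, -2.254, 0.0]
ft_force: [0.4, -0.1, -0.8]
width: 0.122
[ 585.78 -179.72  113.12] [ 0.36 -0.09 -0.85] [-0.047  0.045  0.039]
time_s: 12.0
ee_pos: [585.8, -179.8, 109.1]
tcp_rot: [-2.188, -2.254, 0.0]
ft_force: [-1.1, -0.2, -1.6]
width: 0.123
[ 585.8  -179.76  109.13] [-1.1  -0.2  -1.57] [-0.001  0.015  0.051]
```

```bash
cat > s.py <<'E'
from h import *
o=robot.observe();print(o['ee_pos'].round(2),o['ft_force'].round(2),o['ft_torque'].round(3))
E
python3 -m creep '{"hand":[255,255,255,255],"dp":[[0,0,-0.001],[0,0,-0.002],[0,0,-0.003],[0,0,-0.003]],"dr":[[0,0,0],[0,0,0],[0,0,0],[0,0,0]]}'
python3 s.py
python3 -m creep '{"hand":[255,255,255,255],"dp":[[0,0,-0.001],[0,0,-0.002],[0,0,-0.002],[0,0,-0.002]],"dr":[[0,0,0],[0,0,0],[0,0,0],[0,0,0]]}'
python3 s.py
```

```text
time_s: 12.33
ee_pos: [585.8, -179.7, 106.1]
tcp_rot: [-2.188, -2.254, 0.0]
ft_force: [0.4, -0.1, -1.4]
width: 0.123
[ 585.76 -179.74  106.05] [ 0.36 -0.06 -1.36] [-0.016  0.03   0.033]
time_s: 12.67
ee_pos: [585.8, -179.8, 104.2]
tcp_rot: [-2.188, -2.254, 0.0]
ft_force: [-0.4, 0.2, -1.0]
width: 0.127
[ 585.83 -179.78  104.22] [-0.35  0.24 -0.98] [-0.008  0.037  0.026]
```

```bash
python3 -m creep '{"hand":[255,255,255,255],"dp":[[0,0,-0.001],[0,0,-0.002],[0,0,-0.002],[0,0,-0.002]],"dr":[[0,0,0],[0,0,0],[0,0,0],[0,0,0]]}'
python3 s.py
python3 -m creep '{"hand":[255,255,255,255],"dp":[[0,0,-0.001],[0,0,-0.002],[0,0,-0.002],[0,0,-0.002]],"dr":[[0,0,0],[0,0,0],[0,0,0],[0,0,0]]}'
python3 s.py
```

```text
time_s: 13.0
ee_pos: [585.9, -179.8, 102.3]
tcp_rot: [2.188, 2.254, 0.0]
ft_force: [1.0, -0.0, 1.4]
width: 0.121
[ 585.91 -179.81  102.33] [ 1.03 -0.01  1.42] [-0.032 -0.022 -0.025]
time_s: 13.33
ee_pos: [586.0, -179.9, 100.3]
tcp_rot: [2.188, 2.254, 0.0]
ft_force: [1.1, -1.0, 0.7]
width: 0.12
[ 585.99 -179.86  100.31] [ 1.09 -0.97  0.66] [-0.184 -0.308  0.023]
```

```bash
python3 -m creep '{"hand":[255,255,255,255],"dp":[[0.0003,-0.0003,-0.001],[0.0004,-0.0003,-0.002],[0.0004,-0.0003,-0.002],[0.0004,-0.0003,-0.002]],"dr":[[0,0,0],[0,0,0],[0,0,0],[0,0,0]]}'
python3 s.py
python3 -m creep '{"hand":[255,255,255,255],"dp":[[0,0,-0.001],[0,0,-0.0015],[0,0,-0.0015],[0,0,-0.0015]],"dr":[[0,0,0],[0,0,0],[0,0,0],[0,0,0]]}'
python3 s.py
```

```text
time_s: 13.67
ee_pos: [586.2, -180.0, 98.2]
tcp_rot: [-2.188, -2.254, 0.0]
ft_force: [0.7, -0.1, 2.0]
width: 0.122
[ 586.23 -180.04   98.19] [ 0.68 -0.07  1.98] [-0.043 -0.041  0.018]
time_s: 14.0
ee_pos: [586.3, -180.1, 96.7]
tcp_rot: [2.188, 2.254, -0.0]
ft_force: [0.5, -1.0, 1.7]
width: 0.12
[ 586.3  -180.11   96.75] [ 0.52 -0.98  1.72] [-0.105 -0.33  -0.014]
```

```bash
python3 -m creep '{"hand":[255,255,255,255],"dp":[[0.0003,-0.0001,-0.001],[0.0004,-0.0001,-0.001],[0.0004,-0.0001,-0.001],[0.0004,-0.0001,-0.001]],"dr":[[0,0,0],[0,0,0],[0,0,0],[0,0,0]]}'
python3 s.py
python3 -m creep '{"hand":[255,255,255,255],"dp":[[0,0,-0.001],[0,0,-0.001],[0,0,-0.001],[0,0,-0.001]],"dr":[[0,0,0],[0,0,0],[0,0,0],[0,0,0]]}'
python3 s.py
```

```text
time_s: 14.33
ee_pos: [586.5, -180.2, 95.7]
tcp_rot: [-2.188, -2.254, 0.0]
ft_force: [-0.5, -0.4, 2.9]
width: 0.12
[ 586.53 -180.17   95.69] [-0.48 -0.44  2.89] [-0.06   0.227  0.001]
time_s: 14.67
ee_pos: [586.6, -180.2, 94.7]
tcp_rot: [-2.188, -2.254, 0.0]
ft_force: [-0.5, -0.3, 3.1]
width: 0.121
[ 586.59 -180.24   94.72] [-0.51 -0.32  3.13] [-0.156  0.14  -0.008]
```

```bash
python3 -m creep '{"hand":[255,255,255,255],"dp":[[0,0,-0.001],[0,0,-0.001],[0,0,-0.001],[0,0,-0.001]],"dr":[[0,0,0],[0,0,0],[0,0,0],[0,0,0]]}'
python3 s.py
python3 -m creep '{"hand":[255,255,255],"dp":[[0,0,-0.0005],[0,0,-0.0005],[0,0,-0.0005]],"dr":[[0,0,0],[0,0,0],[0,0,0]]}'
python3 s.py
python3 -m creep '{"hand":[255,255,255],"dp":[[0,0,-0.0005],[0,0,-0.0005],[0,0,-0.0005]],"dr":[[0,0,0],[0,0,0],[0,0,0]]}'
python3 s.py
```

```text
time_s: 15.0
ee_pos: [586.7, -180.2, 93.8]
tcp_rot: [2.188, 2.254, -0.0]
ft_force: [-0.7, -0.8, 3.3]
width: 0.123
[ 586.66 -180.22   93.75] [-0.72 -0.78  3.28] [-0.291  0.073  0.004]
time_s: 15.25
ee_pos: [586.7, -180.3, 93.3]
tcp_rot: [2.188, 2.254, -0.0]
ft_force: [0.4, -0.6, 4.9]
width: 0.124
[ 586.69 -180.28   93.32] [ 0.39 -0.61  4.86] [-0.401  0.085  0.039]
time_s: 15.5
ee_pos: [586.7, -180.3, 92.9]
tcp_rot: [2.188, 2.254, -0.0]
ft_force: [-0.1, -2.0, 4.8]
width: 0.121
[ 586.7  -180.32   92.86] [-0.06 -1.97  4.81] [-0.441  0.06   0.016]
```

```bash
python3 -m creep '{"hand":[255,255,255],"dp":[[0,-0.0004,-0.0005],[0,-0.0004,-0.0005],[0,-0.0004,-0.0005]],"dr":[[0,0,0],[0,0,0],[0,0,0]]}'
python3 s.py
python3 -m creep '{"hand":[255,255,255],"dp":[[0,0,-0.0005],[0,0,-0.0005],[0,0,-0.0005]],"dr":[[0,0,0],[0,0,0],[0,0,0]]}'
python3 s.py
python3 -m creep '{"hand":[255,255,255],"dp":[[0,0,-0.0005],[0,0,-0.0005],[0,0,-0.0005]],"dr":[[0,0,0],[0,0,0],[0,0,0]]}'
python3 s.py
```

```text
time_s: 15.75
ee_pos: [586.7, -180.4, 92.4]
tcp_rot: [-2.188, -2.254, -0.0]
ft_force: [-1.0, -0.6, 6.6]
width: 0.124
[ 586.73 -180.44   92.36] [-1.02 -0.59  6.58] [-0.068  0.183 -0.009]
time_s: 16.0
ee_pos: [586.8, -180.4, 92.0]
tcp_rot: [2.188, 2.254, 0.0]
ft_force: [-1.1, -0.1, 7.2]
width: 0.123
[ 586.76 -180.43   91.96] [-1.07 -0.12  7.16] [-0.084  0.29  -0.057]
time_s: 16.25
ee_pos: [586.8, -180.4, 91.6]
tcp_rot: [2.188, 2.254, 0.0]
ft_force: [-2.4, 0.4, 9.8]
width: 0.124
[ 586.77 -180.44   91.61] [-2.43  0.39  9.8 ] [-0.041  0.503  0.035]
```

```bash
python3 -m creep '{"hand":[255,255,255],"dp":[[-0.0004,0,-0.0004],[-0.0004,0,-0.0004],[-0.0004,0,-0.0004]],"dr":[[0,0,0],[0,0,0],[0,0,0]]}' 120
python3 s.py
python3 -m creep '{"hand":[255,255,255],"dp":[[0,0,-0.0003],[0,0,-0.0003],[0,0,-0.0003]],"dr":[[0,0,0],[0,0,0],[0,0,0]]}'
python3 s.py
```

```text
time_s: 16.5
ee_pos: [586.7, -180.4, 91.4]
tcp_rot: [2.188, 2.254, 0.001]
ft_force: [-0.6, 0.1, 12.6]
width: 0.118
[ 586.69 -180.44   91.43] [-0.6   0.09 12.58] [-0.048  0.239  0.021]
time_s: 16.75
ee_pos: [586.7, -180.4, 91.3]
tcp_rot: [2.188, 2.253, 0.001]
ft_force: [-1.4, 0.0, 14.1]
width: 0.117
[ 586.72 -180.45   91.29] [-1.43  0.02 14.09] [-0.042  0.489  0.034]
```

```bash
python3 -m creep '{"hand":[255,255,255],"dp":[[-0.0003,0,0],[-0.0003,0,-0.0002],[-0.0003,0,-0.0003]],"dr":[[0,0,-3],[0,0,-6],[0,0,-9]]}' 120
python3 s.py
```

```text
time_s: 17.0
ee_pos: [586.6, -180.5, 90.9]
tcp_rot: [2.36, 2.072, 0.002]
ft_force: [0.6, -0.4, 12.4]
width: 0.117
[ 586.61 -180.46   90.93] [ 0.62 -0.4  12.37] [-0.11   0.03   0.168]
```

```bash
python3 -m creep '{"hand":[255,255,255],"dp":[[0,0,-0.0002],[0,0,-0.0004],[0,0,-0.0005]],"dr":[[0,0,-3],[0,0,-6],[0,0,-9]]}' 120
python3 s.py
```

```text
time_s: 17.25
ee_pos: [586.6, -180.5, 90.5]
tcp_rot: [2.515, 1.88, 0.002]
ft_force: [-0.5, -0.8, 14.7]
width: 0.115
[ 586.62 -180.46   90.5 ] [-0.48 -0.82 14.66] [-0.001  0.253  0.246]
```

```bash
python3 -m creep '{"hand":[255,255,255],"dp":[[-0.0001,0,-0.0001],[-0.0001,0,-0.0002],[-0.0001,0,-0.0003]],"dr":[[0,0,-3],[0,0,-6],[0,0,-9]]}' 120
python3 s.py
```

```text
time_s: 17.5
ee_pos: [586.6, -180.4, 90.3]
tcp_rot: [2.655, 1.677, 0.002]
ft_force: [-0.3, -0.1, 14.9]
width: 0.121
[ 586.58 -180.45   90.28] [-0.3  -0.1  14.93] [-0.016  0.091  0.22 ]
```

```bash
python3 -m creep '{"hand":[255,255,255],"dp":[[0,0,0],[0,0,-0.0001],[0,0,-0.0001]],"dr":[[0,0,-3],[0,0,-6],[0,0,-9]]}' 120
python3 s.py
```

```text
time_s: 17.75
ee_pos: [586.5, -180.5, 90.1]
tcp_rot: [2.779, 1.464, 0.002]
ft_force: [1.2, -0.1, 14.0]
width: 0.114
[ 586.53 -180.48   90.11] [ 1.18 -0.09 14.02] [-0.023  0.094  0.302]
```

```bash
python3 -m creep '{"hand":[255,255,255],"dp":[[0,0,-0.0001],[0,0,-0.0002],[0,0,-0.0002]],"dr":[[0,0,-3],[0,0,-6],[0,0,-9]]}' 120
python3 s.py
python3 -m creep '{"hand":[255,255,255],"dp":[[0,0,-0.0001],[0,0,-0.0002],[0,0,-0.0002]],"dr":[[0,0,-3],[0,0,-6],[0,0,-9]]}' 120
python3 s.py
```

```text
time_s: 18.0
ee_pos: [586.5, -180.5, 90.0]
tcp_rot: [2.885, 1.241, 0.002]
ft_force: [-1.3, 0.2, 14.1]
width: 0.115
[ 586.53 -180.48   89.98] [-1.26  0.25 14.14] [0.045 0.177 0.236]
time_s: 18.25
ee_pos: [586.6, -180.4, 89.8]
tcp_rot: [2.974, 1.012, 0.003]
ft_force: [-1.1, 0.3, 15.0]
width: 0.121
[ 586.56 -180.43   89.8 ] [-1.06  0.32 15.  ] [0.105 0.196 0.305]
```

```bash
python3 -m creep '{"hand":[255,255,255],"dp":[[0,0,0],[0,0,-0.0001],[0,0,-0.0001]],"dr":[[0,0,-3],[0,0,-6],[0,0,-9]]}' 120
python3 s.py
python3 -m creep '{"hand":[255,255,255],"dp":[[0,0,-0.0001],[0,0,-0.0001],[0,0,-0.0002]],"dr":[[0,0,-3],[0,0,-6],[0,0,-9]]}' 120
python3 look.py h1
```

```text
time_s: 18.5
ee_pos: [586.5, -180.4, 89.7]
tcp_rot: [3.044, 0.775, 0.003]
ft_force: [-1.3, 1.6, 15.2]
width: 0.118
[ 586.51 -180.41   89.67] [-1.34  1.58 15.18] [0.122 0.236 0.294]
time_s: 18.75
ee_pos: [586.5, -180.4, 89.6]
tcp_rot: [3.096, 0.534, 0.003]
ft_force: [-1.5, 0.7, 18.0]
width: 0.118
[ 586.51 -180.41   89.55] [3.0955e+00 5.3410e-01 2.7000e-03] [-1.48  0.66 18.  ] [0.232 0.459 0.42 ] 10.0
tcp px [[278.8 415.9]] end px [[281.4 542.3]]
plug_end [(0.76, [421.7, 171.6, -0.8]), (0.75, [635.4, 199.3, -2.4]), (0.53, [587.6, -180.7, 38.0])]
plug_bar [(0.69, [632.2, 205.1, 67.2]), (0.57, [417.4, 169.5, 69.2]), (0.45, [586.6, -182.4, 104.9])]
valve_mouth [(0.71, [582.7, -177.3, 74.5])]
```

View pics/h1.png

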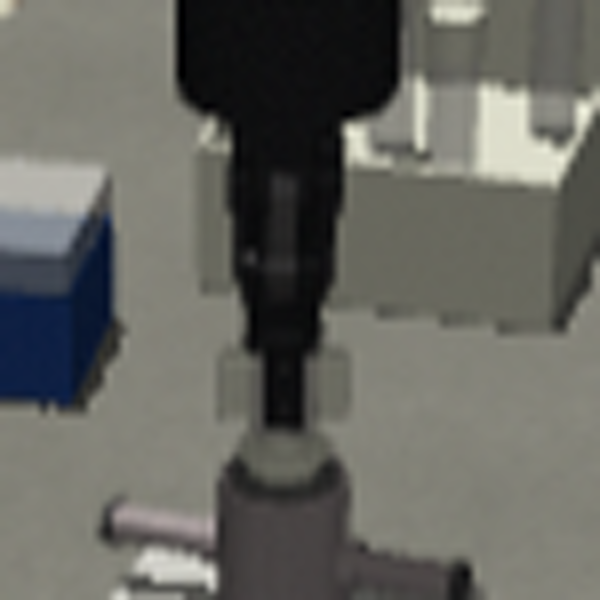

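```bash
python3 -m creep '{"hand":[255,255,255],"dp":[[0,-0.0001,0.0002],[-0.0001,-0.0001,0.0002],[-0.0001,-0.0001,0.0001]],"dr":[[0,0,-3],[0,0,-6],[0,0,-9]]}' 120
python3 s.py
```

```text
time_s: 19.2
ee_pos: [586.5, -180.4, 89.5]
tcp_rot: [3.128, 0.29, 0.003]
ft_force: [-1.1, 1.4, 16.3]
width: 0.117
[ 586.45 -180.43   89.54] [-1.08  1.37 16.27] [0.303 0.157 0.351]
```

```bash
python3 -m creep '{"hand":[255,255,255],"dp":[[0,-0.0002,0.0001],[-0.0001,-0.0002,0.0001],[-0.0001,-0.0002,0.0001]],"dr":[[0,0,-3],[0,0,-6],[0,0,-9]]}' 120
python3 look.py h2
python3 - <<'E'
from h import *
im=cv2.imread("pics/h2_raw.png");cv2.imwrite("pics/h2c.png",crop(im,305,145,65,60,12))
E
```

```text
time_s: 19.45
ee_pos: [586.4, -180.4, 89.5]
tcp_rot: [-3.141, -0.044, -0.003]
ft_force: [0.1, 2.2, 12.2]
width: 0.116
[ 586.43 -180.41   89.55] [-3.1409e+00 -4.3600e-02 -3.0000e-03] [ 0.06  2.17 12.24] [ 0.405 -0.035  0.353] 9.9
tcp px [[279.1 415.9]] end px [[281.6 542.4]]
plug_end [(0.97, [418.0, 169.7, -0.0]), (0.96, [634.4, 203.3, -0.4]), (0.68, [589.7, -179.4, 37.0]), (0.62, [527.9, 9.3, 1.5])]
plug_bar [(0.79, [631.2, 205.1, 65.1]), (0.67, [418.5, 173.4, 67.6]), (0.56, [586.0, -179.8, 108.7])]
valve_mouth [(0.86, [585.6, -181.9, 76.5])]
```

View pics/h2c.png

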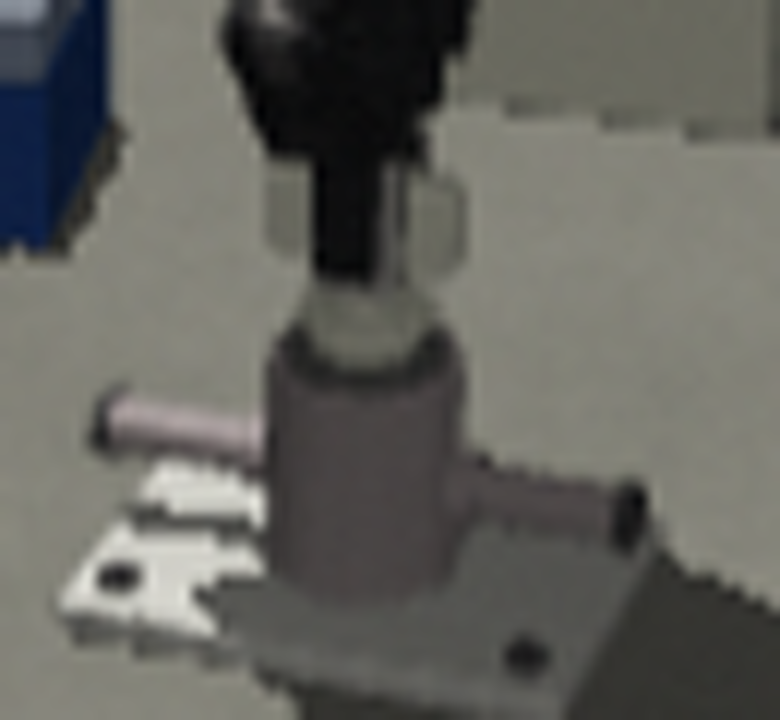

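```bash
python3 -m creep '{"hand":[255,255,255],"dp":[[0,0.0003,-0.0001],[0,0.0005,-0.0001],[0,0.0005,-0.0001]],"dr":[[0,0,-1],[0,0,-2],[0,0,-2]]}' 120
python3 s.py
```

```text
time_s: 19.9
ee_pos: [586.4, -180.3, 89.6]
tcp_rot: [3.141, -0.01, 0.003]
ft_force: [0.4, 0.0, 14.9]
width: 0.121
[ 586.44 -180.31   89.55] [ 0.43  0.05 14.92] [ 0.037 -0.022  0.113]
```

```bash
python3 -m creep '{"hand":[255,255,255,255],"dp":[[0,0,0.0003],[0,0,0.0006],[0,0,0.0006],[0,0,0.0006]],"dr":[[0,0,0],[0,0,0],[0,0,0],[0,0,0]]}' 30
python3 s.py
python3 -m creep '{"hand":[200,150,100,60,60],"dp":[[0,0,0],[0,0,0],[0,0,0],[0,0,0],[0,0,0]],"dr":[[0,0,0],[0,0,0],[0,0,0],[0,0,0],[0,0,0]]}'
python3 look.py i1
python3 - <<'E'
from h import *
im=cv2.imread("pics/i1_raw.png");cv2.imwrite("pics/i1c.png",crop(im,305,145,65,60,12))
E
```

```text
time_s: 20.23
ee_pos: [586.3, -180.3, 89.6]
tcp_rot: [3.142, -0.008, 0.002]
ft_force: [3.7, -1.1, 4.6]
width: 0.114
[ 586.28 -180.31   89.59] [ 3.71 -1.09  4.64] [-0.181 -0.927  0.213]
time_s: 20.65
ee_pos: [585.4, -180.3, 89.2]
tcp_rot: [-3.141, 0.008, 0.001]
ft_force: [0.8, -0.3, 0.8]
width: 0.759
[ 585.45 -180.32   89.21] [-3.1413e+00  8.5000e-03  8.0000e-04] [ 0.8  -0.31  0.85] [-0.056 -0.02  -0.016] 64.6
tcp px [[281.5 417.4]] end px [[284.  543.8]]
plug_end [(0.94, [632.1, 200.3, -2.7]), (0.8, [420.0, 169.7, 1.9]), (0.72, [521.9, 111.5, 5.6]), (0.62, [588.1, -178.5, 37.0])]
plug_bar [(0.78, [418.2, 168.9, 70.7]), (0.77, [632.3, 202.9, 61.4]), (0.43, [590.7, -181.0, 103.9])]
valve_mouth [(0.69, [529.5, 7.7, -0.1]), (0.63, [579.8, -178.6, 75.9])]
```

View pics/i1c.png

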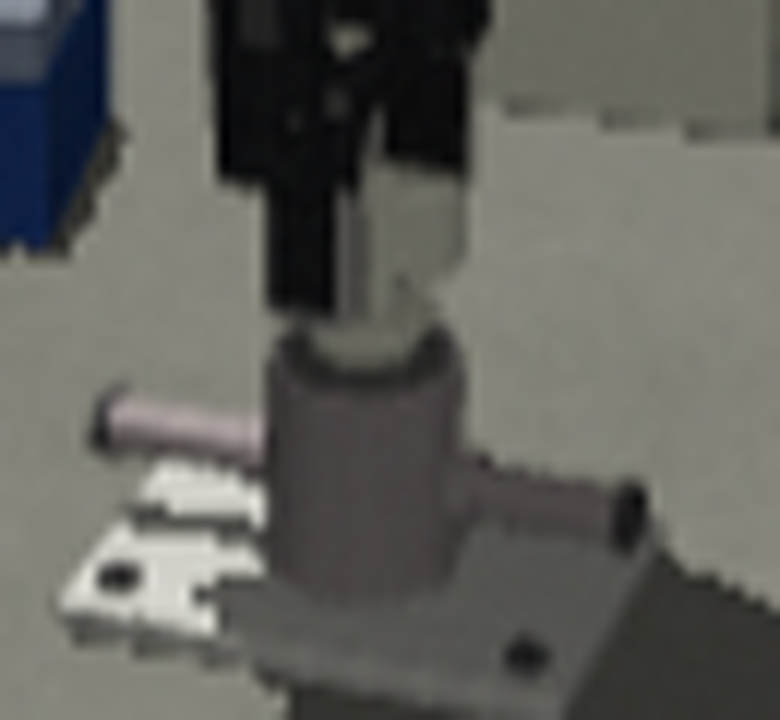

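The plug stayed down: its collar is still at crop (370,345) in the barrel mouth. Opening fully and moving clear upward.

```bash
python3 -m creep '{"hand":[0,0,0,0,0,0,0,0],"dp":[[0,0,0],[0,0,0.005],[0,0,0.015],[0,0,0.03],[0,0,0.055],[0,0,0.085],[0,0,0.12],[0,0,0.15]],"dr":[[0,0,0],[0,0,0],[0,0,0],[0,0,0],[0,0,0],[0,0,0],[0,0,0],[0,0,0]]}'
python3 -m creep '{"hand":[0,0,0,0,0,0,0,0],"dp":[[-0.02,-0.03,0],[-0.04,-0.06,0],[-0.06,-0.09,0],[-0.08,-0.12,0],[-0.1,-0.15,0],[-0.12,-0.18,0],[-0.12,-0.2,0],[-0.12,-0.2,0]],"dr":[[0,0,0],[0,0,0],[0,0,0],[0,0,0],[0,0,0],[0,0,0],[0,0,0],[0,0,0]]}'
python3 - <<'E'
from h import *
s=robot.get_image("side")[:,:,::-1];t=robot.get_image("top")[:,:,::-1]
cv2.imwrite("pics/j_side.png",s);cv2.imwrite("pics/j_top.png",t)
cv2.imwrite("pics/j.png",np.hstack([crop(s,300,140,70,70,5.7),crop(t,345,175,70,70,5.7)]))
cv2.imwrite("pics/jf.png",np.vstack([crop(s,150,80,300,230,1.3),crop(t,150,110,300,160,1.3)]))
E
```

```text
time_s: 21.52
ee_pos: [585.5, -180.5, 242.6]
tcp_rot: [3.141, -0.009, 0.002]
ft_force: [-0.2, 0.8, 0.7]
width: 1.0
time_s: 22.18
ee_pos: [463.4, -384.8, 240.4]
tcp_rot: [3.139, -0.017, -0.0]
ft_force: [-0.6, -0.5, -0.8]
width: 1.002
```

View pics/j.png

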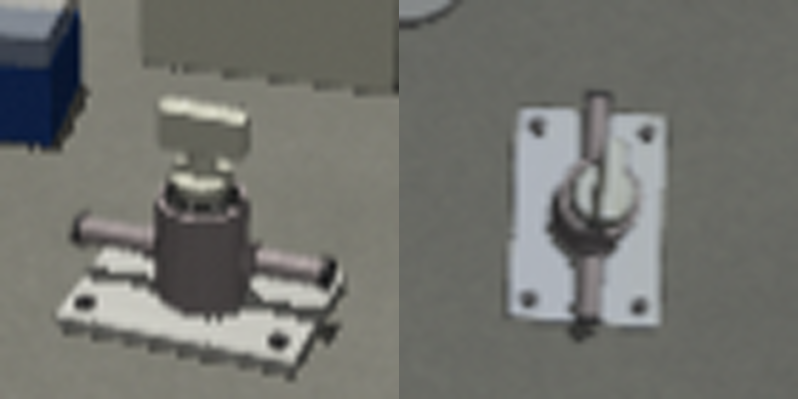

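View pics/jf.png

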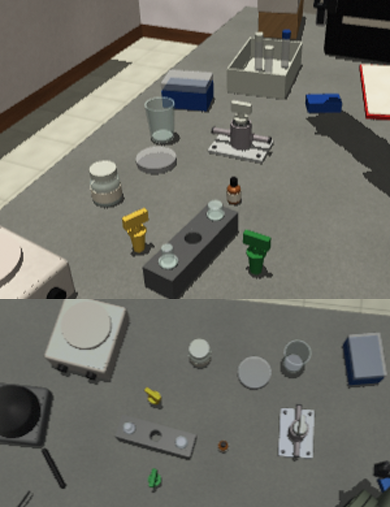

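Run:
```python
from h import *
s=cv2.imread("pics/j_side.png");t=cv2.imread("pics/j_top.png")
cv2.imwrite("pics/k.png",np.hstack([crop(s,318,150,33,33,12),crop(t,365,190,33,33,12)]))
```

```text
(no output)
```

View pics/k.png

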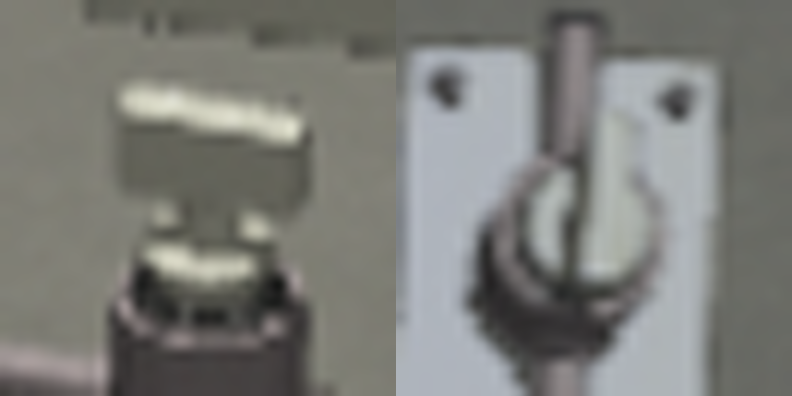

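Run:
```python
from h import *
ks=lambda a,b:((a+.5)/12+318-.5,(b+.5)/12+150-.5)
kt=lambda a,b:((a-396+.5)/12+365-.5,(b+.5)/12+190-.5)
def ang(n,a,b,z):
    A=ray(n,a,z);B=ray(n,b,z);d=A-B;print(n,A.round(1),B.round(1),((A+B)/2).round(1),np.rad2deg(np.arctan2(d[1],d[0])).round(1),np.hypot(*d[:2]).round(1))
z=118
ang("side",ks(122,102),ks(302,128),z)
ang("side",ks(125,83),ks(303,115),z); ang("side",ks(118,122),ks(300,144),z)
# pixel-based: centroid line of bright top face (PCA in world)
s=cv2.imread("pics/j_side.png").astype(float).min(2)[155:163,325:346]
print(s.astype(int))
t=cv2.imread("pics/j_top.png").astype(float)
print(t.min(2)[196:216,376:390].astype(int))
ang("top",kt(620,105),kt(603,280),z)
ang("top",kt(575,25),kt(556,390),42)
V=robot.camera_params
for l in("plug_end","plug_bar","valve_mouth"):
    for n in("side","top"): print(l,n,[(x["p"],[round(v,1) for v in x["position"]]) for x in robot.mark_of(n,l)][:4])
```

```text
side [ 605.9 -173.6  118. ] [ 561.7 -177.1  118. ] [ 583.8 -175.4  118. ] 4.5 44.3
side [ 608.9 -182.9  118. ] [ 563.8 -183.3  118. ] [ 586.3 -183.1  118. ] 0.5 45.2
side [ 602.9 -163.9  118. ] [ 559.3 -169.5  118. ] [ 581.1 -166.7  118. ] 7.3 43.9
[[114 115 115 115 115 115 116 115 115 115 114 114 115 115 115 115 116 116
  115 117 117]
 [115 116 114 115 123 123 116 116 115 117 115 114 115 115 117 116 115 115
  115 115 114]
 [115 115 116 145 164 164 154 163 142 131 122 122 115 117 117 116 118 116
  115 117 115]
 [116 115 112 169 191 197 201 208 186 174 163 161 152 143 142 123 124 106
  117 117 116]
 [116 116 105 124 154 166 176 171 180 187 194 198 201 186 186 163 163 140
  126 118 118]
 [117 117 106  89  88  89  91  92 119 143 160 172 179 174 182 191 196 197
  121 118 117]
 [116 118 105  89  89  89  89  90  90  90  91  91  91 102 124 152 166 162
   84 117 117]
 [116 116 105  89  89  90  88  89  90  88  91  89  90  92  91  90  91  85
   83 121 118]]
[[142  78  93 127 132 129 158 174 174 174 174 165 154 159]
 [142  79  94 128 132 130 158 174 174 174 165 132  97 119]
 [142  83  96 126 13
[... 997 characters left out ...]
 58  54  94 125 112 102 139 168 174 174 175]]
top [ 612.8 -180.2  118. ] [ 565.1 -179.4  118. ] [ 588.9 -179.8  118. ] -0.9 47.7
top [ 653.  -175.7   42. ] [ 548.4 -178.9   42. ] [ 600.7 -177.3   42. ] 1.7 104.6
plug_end side [(0.74, [420.4, 170.2, 2.4]), (0.72, [587.2, -180.4, 36.2]), (0.61, [634.2, 202.2, -0.5]), (0.53, [780.8, -157.4, -3.1])]
plug_end top [(0.71, [542.0, 252.4, 4.1]), (0.68, [631.3, 202.1, -1.8])]
plug_bar side [(0.73, [584.6, -182.8, 105.8]), (0.63, [634.9, 207.3, 65.3])]
plug_bar top [(0.66, [633.8, 199.6, 66.7]), (0.59, [588.8, -183.4, 103.1]), (0.52, [418.0, 170.3, 68.0])]
valve_mouth side [(0.81, [581.7, -175.8, 74.8])]
valve_mouth top [(0.93, [586.5, -182.7, 78.6])]
```

The bar lies along the tubes: about 0° (top) to 4° (side) against about 2° for the tubes. The plug end is at z ≈ 37 mm, the hand is clear, and the stoppers and other things haven't moved. Handing in.

```bash
python3 -c "
from cell import robot
print(robot.observe()['time_s'],robot.job_done())"
```

```text
the job is handed in; nothing more can be done
22.5833 None
```

I put the white T-bar plug from the rack's middle well into the valve with its bar across the tubes. I turned it about 92° under a push of 12–15 N, then let go and moved the arm clear. I handed the job in at 22.6 s; no verdict came back.

**Last checks**
- **Depth:** the plug stayed down after release, its small end at z ≈ 37 mm, about 38 mm below the mouth point.
- **Bar angle:** the bar reads about −1° from the top camera and 0.5–7° from the side one. The tubes are at about 2°, so only the worst side edge would be 5° off; the limit is 8.5°.
- **Surroundings:** the stoppers, the look-alike plugs and the other things look unmoved, and the hand is well clear.

**What disagreed or was not measured**
- **Push:** two force readings near the end of the turn were 18.0 N and 16.3 N, above the intended 14 N. I eased off at once. Contact force between plug and liner is not something I can read.
- **Position:** the two cameras differ by about 5 mm near the valve. I centred the plug in the bore by feel, using the side forces, at about (586.5, −180.4).
- **Release:** relaxing the grip left a side force of about 4 N on the tool, which vanished as the fingers opened; the plug did not visibly move.

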